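# Turn the saucepan's handle in between the back pans

### The arm

A 6-joint arm with a two-finger parallel gripper is mounted at the origin on the work surface. World frame = base frame: x ahead of the robot, y to its left, z up, the work surface at z = 0. Lengths are in m, angles in rad, forces in N, time in s.
With the tool pointing down it reaches from about 0.375 to 0.825 m from the base axis. Payload 5.5 kg.
Tool frame: the origin (TCP) lies on the centre line of the jaws, within the pads' length; the fingertips stand 17 mm ahead of it and the grasp point (between the pads) lies 2 mm behind it (tip_reach is the distance from the TCP to the fingertips, in m); z points along the fingers, y is the line along which they close (so a half turn about z gives the same grasp; the last joint's range is limited). The gripper opens to 85 mm and grips with 20 to 120 N. Pads are 22 mm wide; open, the fingers measure 114 mm over their backs; the gripper's body (76 mm by 85 mm) begins 54 mm behind the grasp point. The pads swing forward as they close: fully open they stand 13 mm farther back than shut.
Start: joints at [-1.127, 0.314, -0.047, 1.21, 0, 1.571], TCP at [0.258, -0.542, 0.212] pointing down, gripper open.
Joint ranges: [-2.67, 2.67], [-0.69, 1.73], [-1.03, 1.25], [-2.08, 2.16], [-1.42, 1.45], [-3.14, 3.14]. Speed limits (rad/s): [2.39, 2.39, 3.01, 3.14, 3.14, 3.14].

### API

Orientations are given as a rotation vector (axis times angle).
In Python, from cell import state, get_image, camera_model, finish_job, tip_reach gives the robot as it stands.
- The arm moves only by the shell command python3 -m creep 'ROWS' [FORCE]. ROWS is JSON, a list of rows, each a list of 3 entries, a list of its own where there are three numbers: the turn, a rotation vector about the tool's x, y, z in degrees, then the shift along the tool's x, y, z in mm, then the closure, from 0 (fully open) to 1 (shut). In form: [[[ax, ay, az], [dx, dy, dz], hand], ...]. A call has 1 to 10 rows; each row is the pose to reach, as a shift and turn from the pose commanded when the call began, along the tool's axes at that moment; what a row does not reach only later rows make up. A row lasts 1/12 s, in which the tool goes at most 41.7 mm and 7.16 degrees, less where a joint would pass 70% of its speed; a pose out of reach is approached as far as the arm can. A call with a gripper value outside its range is refused whole. The fingers move at their own pace and stop on an object; FORCE is the grip in N (left out, the last holds). Time passes only in rows, so rows that repeat a pose let the fingers close. It gives the time, the measured TCP pose, the force, the opening and the grip force at its end, in the units of the state.
- state(): the state, without advancing time (a new reading comes with each control period).
- get_image(name): name is "scene" or "top"; returns (picture, depth): 384x512x3 uint8, red, green, blue; 384x512 float32, m along the optical axis (not along the pixel's ray), 0 where there is no reading.
- camera_model(name): a dict with "mtx" (3x3 intrinsics, pixels), "origin" and "rotation" of the camera in the world. Camera axes: x right, y down, z forward; pixel columns grow to the right and rows downward; lengths in m; the calibration is good to about 2 mm. A picture is of the moment at which its call begins. camera_model takes no time and is no camera call.
- finish_job(): hands the job in; it is judged then, once.
The state is a dict: "t": time; "joint_pos": joint angles; "qvel": joint speeds; "joint_torque": joint torques, N m; "tool_pos": TCP position; "tool_rot": TCP orientation; "wrist_force": force on the tool from outside, world axes, zero at the start; "wrist_torque": the same for the moment, N m; "grip_width": opening from 0.0 (shut) to 1.0 (fully open); "grasp_force": force on a finger pad.
Only numpy, scipy, OpenCV 4.12 (cv2) and the standard library are available. Lean on these libraries where they do the work, as an engineer would, in place of code of your own. Each camera call takes 0.05 s, during which the arm holds its last target. There are 200 camera calls.

### The job

Take the front saucepan by its handle and swing the handle inward from the side of the hob, over the back left pan, until under the wire rack it gently meets the sprung stop finger in the gap between the two back pans and presses it in; let go, leaving it resting against the finger. Keep the saucepan level and centred on its ring all the while, neither lifted nor pushed off centre. Touch nothing but its handle: not its bowl, the other pans, the stop, the rack or the tea caddy.

Things in the scene. Friction and masses are not known exactly. Their poses are not given: they have to be found in the camera images.
- hob: Low table-top hob with a black top, 520 (x) by 500 (y) by 60 mm high, fixed. Origin under its centre, on the desk; +x to its back (away from the robot), +y left, z up. Three flat printed rings on its top: front middle at (-110, 0) mm, back left (90, 150), back right (90, -150).
- ring (a point): Centre of the front middle ring (184 mm across), on the hob's top face, 60 mm above the desk. The saucepan stands here and must stay centred here.
- saucepan: Loose tall saucepan, 0.5 to 1 kg, standing by friction only: lead the handle on an arc about the pan's centre; merely pushed, the pan slides off centre. Origin: centre of its underside; x along the handle outward, z up. Bowl 170 mm across, 120 high. Level wooden handle 20 mm wide, 16 tall, grip from 110 to 275 mm from the centre; at the start it points to the hob's left side.
- bowl: The saucepan's open aluminium bowl alone, same origin and axes as the saucepan, 170 mm outside diameter, 120 mm high, wall 4 mm. Not to be touched by the robot.
- handle_mid (a point): Point on the centre line of the saucepan's handle, 190 mm from the pan's centre, 105 mm above its underside; axes as the saucepan's. A good place to pinch across the 20 mm width.
- handle_end (a point): The outer end of the saucepan's handle, on its centre line, 275 mm from the pan's centre.
- casserole: Loose low round steel casserole on one of the two back rings (either one), 190 mm outside diameter, 50 mm high, with two small loop ears reaching 122 mm from its centre along its x axis. Origin at the centre of its underside. Its top is about 47 mm lower than the underside of the saucepan's handle, so the handle may pass over it.
- milk_pan: Loose small milk pan on the other back ring, 130 mm outside diameter, 58 mm high, with a short wooden handle along its x axis (pointing about to the back), ending 174 mm from its centre. Origin at the centre of its underside. Its top is 39 mm lower than the underside of the saucepan's handle, so the handle may pass over it.
- rack: Wire rack fixed over the hob's back; axes as the hob's, origin on the desk at the hob's centre (within 8 mm). Wire grid x 6 to 181, y -316 to 316, z 366 to 378 mm; posts 14 mm thick at x 12 and 175, y +-310. It is 200 mm above where the handle must end, so an upright gripper cannot go there: it must lean back to the hob's front by 30 to 45 degrees.
- caddy: Steel tea caddy, a closed can 80 mm across and 120 mm high, standing on the desk to the right of the hob. Origin at the centre of its underside.
- stop_rail: Handle stop: fixed rail across the hob, axes as the hob's, origin on the hob's top at (130, 0) mm. Its carriage was clamped by hand, so the upright steel finger (10 mm thick, top at z = 139 mm) stands anywhere from y = -25 to 3 mm, not reported: feel for it. It faces +y; under 0.5 N it gives 8 mm to -y, then is solid. Swing until it pushes back 4 N or more above the pan's drag (2 to 6 N); 25 N is too hard.
Not all that is in view belongs to the job. What is shaped like the casserole but black is not meant.

How it is judged:
By the outcome, as a careful person would: the job done as asked, in the order asked, and still so for the second after the job is handed in, with the robot touching nothing.
It also fails if it takes over 61 s, if anything falls off the work surface, if the arm or the gripper's body presses on something with over 40 N, if the wrist force passes 120 N, or if a joint passes its speed limit or range.

## Working session

There is one attempt and no reset: what is moved stays moved. The work goes in short steps, Python scripts to look and compute and a shell command to move; the robot and the scene stay as the last step left them, time stands still between calls to the robot, and variables do not carry over. Pictures are saved under pics/ and viewed, at most 13 in all, crops included, and the job is handed in when it is done.

```bash
mkdir -p pics; ls; cat > h.py <<'E'
import numpy as np, cv2, json
from cell import state, get_image, camera_model, finish_job, tip_reach
def save(n,im,box=None):
    if box: im=im[box[1]:box[3],box[0]:box[2]]
    cv2.imwrite('pics/'+n,cv2.resize(im[:,:,::-1],None,fx=1.5,fy=1.5) if im.shape[1]>400 else cv2.resize(im[:,:,::-1],None,fx=2,fy=2))
def pts(n,d):
    c=camera_model(n);K=np.array(c['mtx']);R=np.array(c['rotation']);o=np.array(c['origin'])
    v,u=np.mgrid[:d.shape[0],:d.shape[1]]
    return (np.stack([(u-K[0,2])/K[0,0]*d,(v-K[1,2])/K[1,1]*d,d],-1))@R.T+o
E
python3 - <<'E'
from h import *
for n in('scene','top'):
    im,d=get_image(n); save(n+'1.png',im); np.savez(n+'.npz',im=im,d=d); c=camera_model(n);print(n,c)
s=state();print(s)
E
```

```text
pics
scene {'mtx': array([[436.52102737,   0.        , 251.95686063],
       [  0.        , 436.52102737, 191.51933281],
       [  0.        ,   0.        ,   1.        ]]), 'origin': array([0.92707855, 0.11521865, 1.41591288]), 'rotation': array([-1.59959991, -2.4386515 ,  0.44761467])}
top {'mtx': array([[456.4838472 ,   0.        , 256.60624371],
       [  0.        , 456.4838472 , 192.88109842],
       [  0.        ,   0.        ,   1.        ]]), 'origin': array([ 0.41871819, -0.09094455,  1.27138653]), 'rotation': array([-2.1749836 ,  2.18019719, -0.06582072])}
{'t': 0.1, 'joint_pos': array([-1.12699379e+00,  3.14146064e-01, -4.79787753e-02,  1.21021221e+00,
        1.49544821e-05,  1.57078958e+00]), 'qvel': array([ 0.00014313, -0.00214388,  0.00515202,  0.00196376, -0.00085279,
        0.00046099]), 'joint_torque': array([-4.46450749e-04, -5.40767419e+01,  3.40539837e+01,  1.11921318e-02,
       -1.59183678e-04, -3.56758484e-06]), 'tool_pos': array([ 0.25739244, -0.54137176,  0.21162649]), 'tool_rot': array([-3.06309156e+00, -6.91095191e-01,  5.09472538e-04]), 'wrist_force': array([ 0.11768327, -0.19707694,  0.65577206]), 'wrist_torque': array([ 0.02069671,  0.00878239, -0.00823397]), 'grasp_force': 0.0, 'grip_width': 1.0016377569297792}
```

View pics/scene1.png

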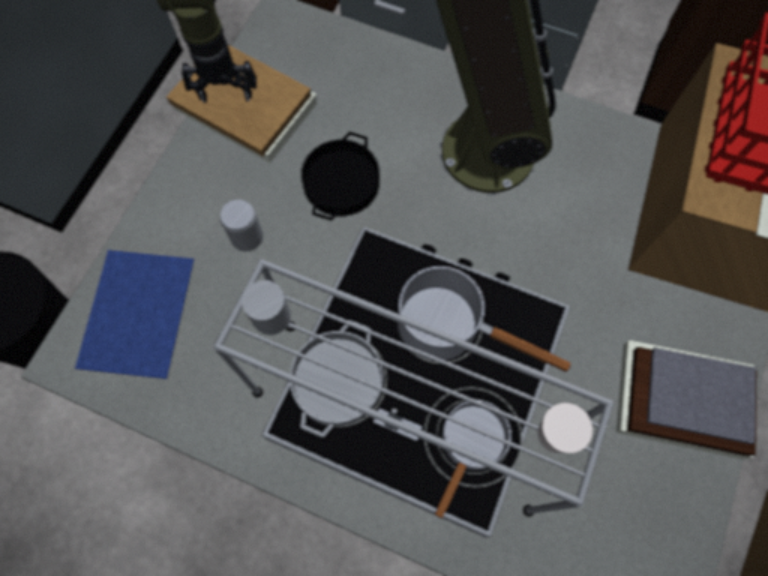

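View pics/top1.png

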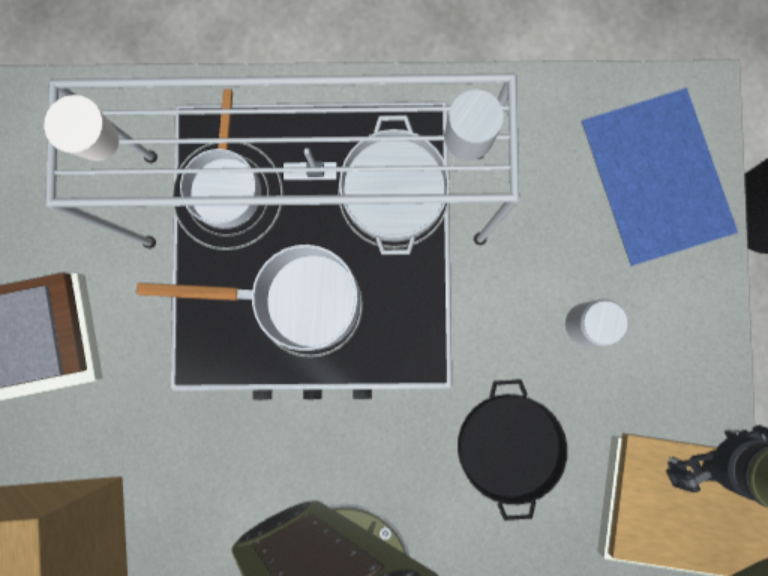

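The top view (1.5× scale) shows the saucepan bowl at about (305,300), with its handle pointing left from (238,294) to (137,290). The milk pan is back left at (222,188), the casserole is back right, and the stop finger is near (312,160). The caddy at (600,323) is well away from the work. Next I'll measure the hob, bowl, handle and finger.

```bash
cat >> h.py <<'E'
def cam(n):
    c=camera_model(n);return np.array(c['mtx']),cv2.Rodrigues(np.array(c['rotation'],float))[0] if np.size(c['rotation'])==3 else np.array(c['rotation']),np.array(c['origin'])
def pts(n,d):
    K,R,o=cam(n); v,u=np.mgrid[:d.shape[0],:d.shape[1]]
    return (np.stack([(u-K[0,2])/K[0,0]*d,(v-K[1,2])/K[1,1]*d,d],-1))@R.T+o
def ray(n,u,v,z):
    K,R,o=cam(n); r=R@np.array([(u-K[0,2])/K[0,0],(v-K[1,2])/K[1,1],1]); return o+r*(z-o[2])/r[2]
E
python3 - <<'E'
from h import *
np.set_printoptions(precision=4,suppress=True)
f=np.load('top.npz');im,d=f['im'],f['d'];P=pts('top',d)
# hob: dark in region, height ~.06
z=P[...,2]; ok=d>0
m=ok&(abs(z-.06)<.012)
n,l,s,c=cv2.connectedComponentsWithStats(m.astype(np.uint8))
i=1+np.argmax(s[1:,4]); print('hob z',np.median(z[l==i]))
q=P[l==i][:,:2].astype(np.float32); print(cv2.minAreaRect(q))
for (u,v) in [(176,106),(447,106),(450,386),(173,387)]: print('corner',ray('top',u/1.5,v/1.5,.06))
# bowl rim
def circ(p):
    A=np.c_[2*p,np.ones(len(p))]; x=np.linalg.lstsq(A,(p**2).sum(1),rcond=None)[0]; return x[:2],np.sqrt(x[2]+x[:2]@x[:2])
c0=ray('top',203,198,.18)
print('c0',c0)
r=np.hypot(P[...,0]-c0[0],P[...,1]-c0[1])
m=ok&(abs(z-.18)<.006)&(r<.12); p=P[m][:,:2]; 
for k in range(4):
    c,R=circ(p); p=p[abs(np.hypot(*(p-c).T)-R)<.006]
print('rim',c,R,len(p))
hsv=cv2.cvtColor(im,cv2.COLOR_RGB2HSV)
for n in('top','scene'):
    f=np.load(n+'.npz');im,d=f['im'],f['d'];P2=pts(n,d)
    hsv=cv2.cvtColor(im,cv2.COLOR_RGB2HSV)
    m=(hsv[...,0]<20)&(hsv[...,1]>110)&(hsv[...,2]>60)&(d>0)&(abs(P2[...,2]-.17)<.02)
    k,l,s,cc=cv2.connectedComponentsWithStats(m.astype(np.uint8))
    for i in range(1,k):
        if s[i,4]>120:
            q=P2[l==i]; rr=cv2.minAreaRect(q[:,:2].astype(np.float32)); print(n,s[i],'z',np.median(q[:,2]),rr, cv2.boxPoints(rr))
# things near finger
f=np.load('top.npz')
for u,v in [(305,150),(308,155),(312,162),(315,168),(290,175),(330,175),(310,180)]: print(u,v,P[int(v/1.5),int(u/1.5)],)
E
```

```text
hob z 0.05961919109486902
((0.49447986483573914, 0.058515697717666626), (0.337636262178421, 0.4992621839046478), 0.3955659568309784)
corner [0.8432 0.3039 0.06  ]
corner [ 0.84  -0.188  0.06 ]
corner [ 0.3377 -0.1889  0.06  ]
corner [0.3364 0.2988 0.06  ]
c0 [0.4872 0.052  0.18  ]
rim [0.4888 0.053 ] 0.08246432324113268 391
top [ 91 189  67  11 510] z 0.1725470133393523 ((0.4990619421005249, 0.245317280292511), (0.1623198390007019, 0.019012538716197014), 86.74655151367188) [[0.485  0.1648]
 [0.5039 0.1637]
 [0.5132 0.3258]
 [0.4942 0.3269]]
scene [327 218  53  29 341] z 0.1721161437525669 ((0.5021482110023499, 0.24459081888198853), (0.1597031205892563, 0.022383708506822586), 85.57743072509766) [[0.4848 0.1658]
 [0.5071 0.1641]
 [0.5195 0.3233]
 [0.4971 0.3251]]
305 150 [0.7213 0.0511 0.1986]
308 155 [0.7182 0.0482 0.1835]
312 162 [0.7178 0.0463 0.1381]
315 168 [0.6472 0.0137 0.3745]
290 175 [0.7149 0.0951 0.0672]
330 175 [0.7147 0.0226 0.0665]
310 180 [0.7053 0.0609 0.0608]
```

```bash
python3 - <<'E'
from h import *
im=np.load('top.npz')['im'];a=im[80:140,170:250];b=np.load('scene.npz')['im'][255:305,230:310]
cv2.imwrite('pics/stop.png',np.vstack([cv2.resize(x[:,:,::-1],(560,k)) for x,k in((a,300),(b,300))]) if 0 else np.hstack([cv2.resize(a[:,:,::-1],(400,300)),cv2.resize(b[:,:,::-1],(400,250+50))]))
E
```

```text
(no output)
```

View pics/stop.png

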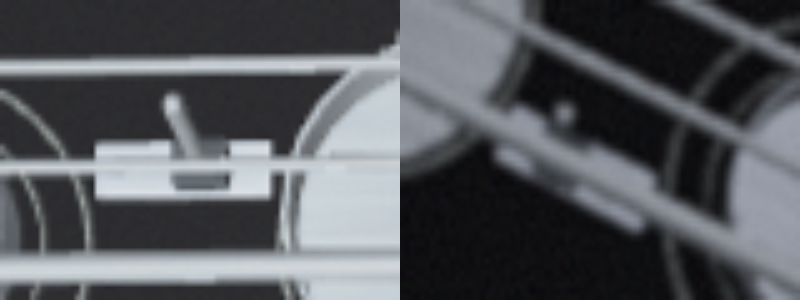

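The finger's top is at about (204,100) px in the full top image. I'll refine the hob pose from the back ring and the depth extents, and plan the swing's reachability at the same time.

```bash
python3 - <<'E'
from h import *
np.set_printoptions(precision=4,suppress=True)
f=np.load('top.npz');im,d=f['im'],f['d'];P=pts('top',d)
print('finger top',ray('top',204.4,100.4,.199), 'scene', ray('scene',230+165/5,255+112/6,.199))
print('rail ctr',ray('top',170+184/5,80+170/5,.0665))
# hob extents by height along lines
m=(d>0)&(abs(P[...,2]-.06)<.008)&(P[...,0]>.25)&(P[...,0]<.9)&(P[...,1]<.36)&(P[...,1]>-.26)
X,Y=P[...,0][m],P[...,1][m]
for y in(-.15,0,.1,.2,.27):
    k=abs(Y-y)<.01; print('y',y,X[k].min(),X[k].max())
for x in(.36,.42,.5,.58): 
    k=abs(X-x)<.01; print('x',x,Y[k].min(),Y[k].max())
# back-left ring: ring pixels light on black at z=.06
g=cv2.cvtColor(im,cv2.COLOR_RGB2GRAY).astype(float)
def circ(p):
    A=np.c_[2*p,np.ones(len(p))]; x=np.linalg.lstsq(A,(p**2).sum(1),rcond=None)[0]; return x[:2],np.sqrt(x[2]+x[:2]@x[:2])
for c0,rad in (((.68,.206),.092),((.68,-.094),.092),((.484,.054),.092)):
    r=np.hypot(P[...,0]-c0[0],P[...,1]-c0[1])
    m=(abs(P[...,2]-.06)<.006)&(abs(r-rad)<.02)&(g>75); p=P[m][:,:2]; n=len(p); t=.015
    for k in range(8):
        if len(p)<6: break
        c,R=circ(p); q=P[m][:,:2]; p=q[abs(np.hypot(*(q-c).T)-R)<max(.003,t)]; t*=.7
    print('ring',c,R,len(p),n)
im2=im[150:250,150:260]; cv2.imwrite('pics/pan.png',cv2.resize(im2[:,:,::-1],(660,600),interpolation=cv2.INTER_CUBIC))
E
```

```text
finger top [0.7202 0.0477 0.199 ] scene [0.7228 0.0516 0.199 ]
rail ctr [0.7203 0.0581 0.0665]
y -0.15 0.33820710529007103 0.8503607710030985
y 0 0.33559748052685484 0.850657311847583
y 0.1 0.33576283099352117 0.8492469305475372
y 0.2 0.3332365339371508 0.8494076291290846
y 0.27 0.3332365773962891 0.8474992510093311
x 0.36 -0.18985471164837206 0.30531414165102316
x 0.42 -0.1902453850477082 0.30651556225625853
x 0.5 -0.18828640276366532 0.3048825952150872
x 0.58 -0.18895912428680545 0.30729867893413837
ring [0.6808 0.2095] 0.09825837956980116 369 572
ring [ 0.6742 -0.0907] 0.0911556362281514 251 875
ring [0.4765 0.0541] 0.08440162737176558 234 532
```

View pics/pan.png

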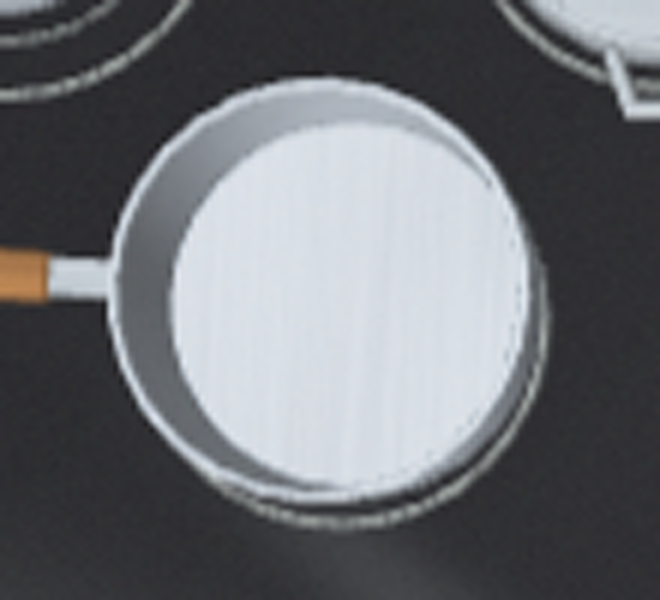

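The crop shows the rim spanning (106–530, 77–500). The ring arc is visible only at its right (549,320) and bottom (345,528). Next I'll compute the ring position and the first move rows.

```bash
cat >> h.py <<'E'
from scipy.spatial.transform import Rotation as Ro
C=np.array([.488,.0522]); ZH=.165
def tool(phi,t,r,back=0,up=0):
    f,t=np.radians([phi,t]); h=np.array([np.cos(f),np.sin(f),0]); z=np.sin(t)*h-np.cos(t)*np.array([0,0,1]); y=np.array([np.sin(f),-np.cos(f),0])
    R=np.c_[np.cross(y,z),y,z]; p=np.r_[C,ZH]+r*h+(.002-back)*z+np.array([0,0,up]); return R,p
def rel(R,p,cur=None):
    s=state(); R0=Ro.from_rotvec(s['tool_rot']).as_matrix(); p0=s['tool_pos']
    if cur: R0,p0=cur
    return np.round(np.degrees(Ro.from_matrix(R0.T@R).as_rotvec()),1).tolist(),np.round(1e3*R0.T@(p-p0),1).tolist()
E
python3 - <<'E'
from h import *
print('ring', ray('top',207.5,238,.06)[0]+.092, ray('top',241.5,203.3,.06)[1]+.092)
print(ray('top',203,198,.18))
s=state();R0=Ro.from_rotvec(s['tool_rot']).as_matrix();print(R0.round(3))
print(rel(*tool(86.7,40,.18,.10,.12)), tool(86.7,40,.18,.1,.12)[1])
E
python3 -m creep '[[[0,0,0],[0,0,-40],0],[[0,0,0],[0,0,-80],0],[[0,0,0],[0,0,-120],0],[[0,0,0],[0,0,-160],0],[[0,0,0],[0,0,-200],0],[[0,0,0],[0,0,-220],0]]'
python3 - <<'E'
from h import *
print(rel(*tool(86.7,40,.18,.10,.12)),state()['joint_pos'].round(3))
E
```

```text
ring 0.4807040694090149 0.05710629222595062
[0.48723169 0.05198185 0.18      ]
[[ 0.903  0.429 -0.001]
 [ 0.429 -0.903  0.001]
 [ 0.    -0.002 -1.   ]]
([21.3, 36.0, -58.7], [519.4, -539.9, -147.6]) [0.49473538 0.1690128  0.36007236]
t: 0.6
tool_pos: [0.2577, -0.5421, 0.4372]
tool_rot: [3.06, 0.69, 0.002]
wrist_force: [-0.0, 0.5, 0.4]
grip_width: 0.999
grasp_force: 0.0
([21.6, 36.2, -58.6], [519.4, -540.8, 74.4]) [-1.127  0.342  0.502  1.726 -0.     1.571]
```

```bash
python3 - <<'E'
from h import *
f=np.load('top.npz');d=f['d'];P=pts('top',d)
print('floor z',P[205,205])
z=.064
print('floor top x',ray('top',209,150+122/6,z)[0]-.081,'left y',ray('top',150+172/6,200,z)[1]-.081)
# scene: rim circle from depth points
f=np.load('scene.npz');Q=pts('scene',f['d'])
def circ(p):
    A=np.c_[2*p,np.ones(len(p))]; x=np.linalg.lstsq(A,(p**2).sum(1),rcond=None)[0]; return x[:2],np.sqrt(x[2]+x[:2]@x[:2])
for n,p in(('top',P),('scene',Q)):
  r=np.hypot(p[...,0]-.487,p[...,1]-.053)
  for zz in((.07,.115),(.115,.17),(.17,.186)):
    q=p[(r<.1)&(r>.07)&(p[...,2]>zz[0])&(p[...,2]<zz[1])][:,:2]
    for k in range(5):
        c,R=circ(q); q=q[abs(np.hypot(*(q-c).T)-R)<.004]
    print(n,zz,c,R,len(q))
E
python3 -m creep '[[[2.2,3.6,-5.9],[41,-25,0],0],[[4.3,7.2,-11.8],[78,-62,0],0],[[6.5,10.8,-17.6],[112,-98,0],0],[[8.6,14.4,-23.5],[147,-135,0],0],[[10.8,18,-29.3],[182,-172,0],0],[[13,21.6,-35.2],[217,-209,0],0],[[15.1,25.2,-41],[252,-246,0],0],[[17.3,28.8,-46.9],[286,-282,0],0],[[19.4,32.4,-52.8],[320,-320,0],0],[[21.6,36.2,-58.6],[354,-358,0],0]]'
python3 - <<'E'
from h import *
print(rel(*tool(86.7,40,.18,.10,.12)),state()['joint_pos'].round(3))
E
```

```text
floor z [0.47571876 0.06123747 0.06794833]
floor top x 0.4873632714173373 left y 0.050856384778156474
top (0.07, 0.115) [0.48817188 0.05145154] 0.08190409131425665 329
top (0.115, 0.17) [0.48815294 0.05149396] 0.08200389392171828 463
top (0.17, 0.186) [0.48878946 0.05274539] 0.08237894841122063 437
scene (0.07, 0.115) [0.49204256 0.05232629] 0.08234838936349488 406
scene (0.115, 0.17) [0.49181836 0.05234707] 0.08242443253470458 609
scene (0.17, 0.186) [0.49067899 0.0521403 ] 0.08247170709418335 288
t: 1.43
tool_pos: [0.3981, -0.1494, 0.4325]
tool_rot: [-1.878, -1.764, -0.682]
wrist_force: [0.6, -0.9, -0.6]
grip_width: 0.998
grasp_force: 0.0
([0.0, -0.1, -0.3], [201.1, 77.1, 263.8]) [-0.771  0.303  0.211  1.983  0.509  0.729]
```

```bash

python3 -m creep '[[[0,0,0],[23,9,30],0],[[0,0,0],[46,18,60],0],[[0,0,0],[69,27,90],0],[[0,0,0],[92,36,120],0],[[0,0,0],[115,45,150],0],[[0,0,0],[138,54,180],0],[[0,0,0],[161,62,210],0],[[0,0,0],[182,70,240],0],[[0,-0.1,-0.3],[201,77,264],0],[[0,-0.1,-0.3],[201,77,264],0]]'
python3 - <<'E'
from h import *
print(rel(*tool(86.7,40,.18,.0,.12)),rel(*tool(86.7,40,.18,.0,.0)),state()['joint_pos'].round(3))
im,d=get_image('scene');save('s2.png',im)
E
```

```text
t: 2.27
tool_pos: [0.4948, 0.1713, 0.3576]
tool_rot: [-1.874, -1.772, -0.679]
wrist_force: [-0.5, -0.6, -0.5]
grip_width: 1.001
grasp_force: 0.0
([-0.2, 0.1, 0.0], [0.0, 0.3, 96.6]) ([-0.2, 0.1, 0.0], [-77.0, 0.5, 188.6]) [-0.109  0.09  -0.18   1.348  0.695  1.501]
```

View pics/s2.png

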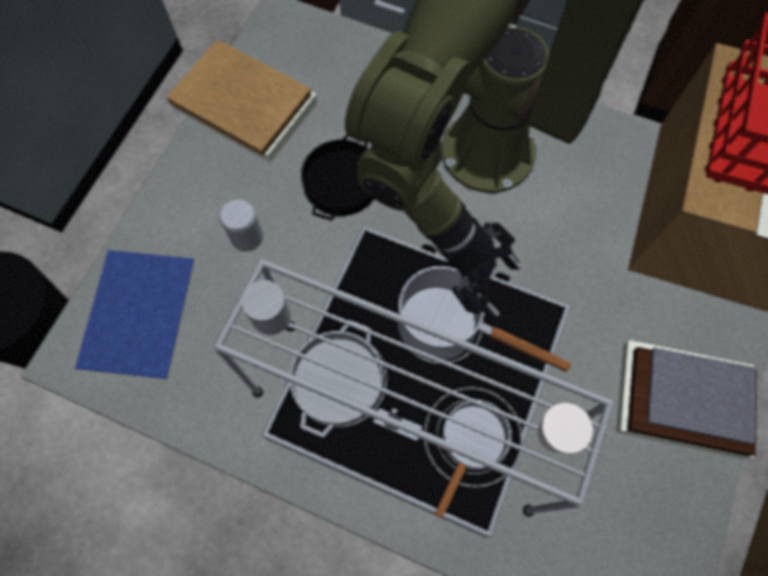

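The arm is leaning as planned, with the jaws above the inner end of the handle near (480,300). Next I'll descend so the jaws straddle the handle and check the alignment.

```bash

python3 -m creep '[[[0,0,0],[0,0,35],0],[[0,0,0],[0,0,70],0],[[0,0,0],[0,0,97],0],[[0,0,0],[-15,0,115],0],[[0,0,0],[-30,0,133],0],[[0,0,0],[-45,0,151],0],[[0,0,0],[-60,0,169],0],[[-0.2,0.1,0],[-77,0.5,188.5],0],[[-0.2,0.1,0],[-77,0.5,188.5],0]]'
python3 - <<'E'
from h import *
np.set_printoptions(precision=4,suppress=True)
print(rel(*tool(86.7,40,.18,.0,.0)),state()['joint_pos'].round(3))
im,d=get_image('top');save('t3.png',im[100:290,60:290])
E
```

```text
t: 3.07
tool_pos: [0.4962, 0.227, 0.1597]
tool_rot: [-1.885, -1.761, -0.675]
wrist_force: [-1.7, -0.4, -0.5]
grip_width: 0.998
grasp_force: 0.0
([-0.0, 0.2, -0.6], [7.3, 1.8, 1.1]) [ 0.007  0.185 -0.539  0.794  0.693  1.665]
```

View pics/t3.png

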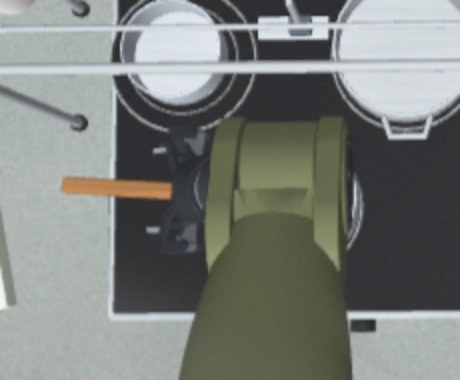

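The jaws straddle the handle symmetrically: the tips are at (158,150) and (152,230), and the handle is at about row 188. I'll let the arm settle, then close.

```bash

python3 -m creep '[[[0,0,0],[0,0,0],0],[[0,0,0],[0,0,0],0]]'
python3 - <<'E'
from h import *
print(rel(*tool(86.7,40,.18,.0,.0)),tool(86.7,40,.18)[1])
E
```

```text
t: 3.28
tool_pos: [0.5007, 0.2282, 0.1663]
tool_rot: [-1.882, -1.767, -0.687]
wrist_force: [-0.1, 0.4, -0.4]
grip_width: 0.999
grasp_force: 0.0
([0.4, 0.0, -0.2], [1.9, -2.6, 5.3]) [0.49843553 0.23318497 0.16346791]
```

```bash

python3 -m creep '[[[0.2,0,0],[2,-2,5],0],[[0.2,0,0],[2,-2,5],0],[[0.2,0,0],[2,-2,5],0.3],[[0.2,0,0],[2,-2,5],0.5],[[0.2,0,0],[2,-2,5],0.65]]' 30
python3 - <<'E'
from h import *
print(rel(*tool(86.7,40,.18,.0,.0)))
E
```

```text
t: 3.7
tool_pos: [0.4978, 0.2335, 0.1624]
tool_rot: [-1.879, -1.767, -0.682]
wrist_force: [0.0, 0.5, -0.7]
grip_width: 0.601
grasp_force: 0.0
([0.1, 0.1, -0.2], [0.5, 0.7, -1.0])
```

```bash

python3 -m creep '[[[0,0,0],[0,0.5,0],0.7],[[0,0,0],[0,0.5,0],0.75],[[0,0,0],[0,0.5,0],0.8],[[0,0,0],[0,0.5,0],0.9],[[0,0,0],[0,0.5,0],1],[[0,0,0],[0,0.5,0],1],[[0,0,0],[0,0.5,0],1]]' 50
python3 - <<'E'
from h import *
np.set_printoptions(precision=4,suppress=True)
s=state();print(rel(*tool(86.7,40,.18)),s['wrist_torque'],s['wrist_force'])
im,d=get_image('top');P=pts('top',d)
hsv=cv2.cvtColor(im,cv2.COLOR_RGB2HSV)
m=(hsv[...,0]<20)&(hsv[...,1]>110)&(hsv[...,2]>60)&(d>0)&(abs(P[...,2]-.17)<.02)&(P[...,1]>.2)
r=cv2.minAreaRect(P[m][:,:2].astype(np.float32));print(r,cv2.boxPoints(r),np.median(P[m][:,2]))
# screw about A: centre C -> C+(-.005,.004) over -85.5deg
R=lambda a:np.array([[np.cos(a),-np.sin(a)],[np.sin(a),np.cos(a)]])
a=np.radians(-85.5); A=C+np.linalg.solve(np.eye(2)-R(a),np.array([-.005,.004])); print('A',A)
R0=Ro.from_rotvec(s['tool_rot']).as_matrix();p0=s['tool_pos']
for deg in range(2,32,2):
    W=Ro.from_euler('z',-deg,degrees=True).as_matrix(); A3=np.r_[A,0]
    print(rel(W@R0,W@(p0-A3)+A3,(R0,p0)))
E
```

```text
t: 4.28
tool_pos: [0.4984, 0.2333, 0.1622]
tool_rot: [-1.88, -1.767, -0.682]
wrist_force: [-0.2, -0.4, 1.5]
grip_width: 0.135
grasp_force: 48.8
([0.1, 0.0, -0.2], [0.7, 0.1, -1.1]) [-0.5543  0.0136 -0.0148] [-0.222 -0.428  1.45 ]
((0.36608096957206726, 0.3712090253829956), (0.10282494872808456, 0.4233415722846985), 51.35914993286133) [[0.1686 0.4632]
 [0.4993 0.1989]
 [0.5635 0.2792]
 [0.2329 0.5435]] 0.1723624261044776
A [0.4877 0.0569]
([-1.3, 0.0, 1.5], [-0.1, 6.2, -0.1])
([-2.6, 0.0, 3.1], [-0.3, 12.3, -0.3])
([-3.9, 0.0, 4.6], [-0.7, 18.5, -0.6])
([-5.1, 0.0, 6.1], [-1.3, 24.6, -1.1])
([-6.4, 0.0, 7.7], [-2.0, 30.7, -1.7])
([-7.7, 0.0, 9.2], [-2.9, 36.8, -2.5])
([-9.0, 0.0, 10.7], [-4.0, 42.8, -3.4])
([-10.3, 0.0, 12.3], [-5.2, 48.7, -4.4])
([-11.6, 0.0, 13.8], [-6.5, 54.6, -5.6])
([-12.8, 0.0, 15.3], [-8.1, 60.5, -6.9])
([-14.1, 0.0, 16.9], [-9.8, 66.2, -8.3])
([-15.4, 0.0, 18.4], [-11.6, 71.9, -9.9])
([-16.7, 0.0, 19.9], [-13.6, 77.5, -11.5])
([-18.0, 0.0, 21.5], [-15.7, 83.0, -13.3])
([-19.3, 0.0, 23.0], [-18.0, 88.4, -15.3])
```

The grip is on at about 49 N. I'll start the swing and check the forces.

```bash

python3 -m creep '[[[-0.6,0,0.8],[0,3.1,0],1],[[-1.3,0,1.5],[-0.1,6.2,-0.1],1],[[-2.6,0,3.1],[-0.3,12.3,-0.3],1],[[-3.9,0,4.6],[-0.7,18.5,-0.6],1],[[-5.1,0,6.1],[-1.3,24.6,-1.1],1],[[-6.4,0,7.7],[-2,30.7,-1.7],1],[[-7.7,0,9.2],[-2.9,36.8,-2.5],1],[[-9,0,10.7],[-4,42.8,-3.4],1],[[-10.3,0,12.3],[-5.2,48.7,-4.4],1],[[-10.3,0,12.3],[-5.2,48.7,-4.4],1]]'
cat > chk.py <<'E'
from h import *
np.set_printoptions(precision=4,suppress=True)
s=state();R0=Ro.from_rotvec(s['tool_rot']).as_matrix()
phi=np.degrees(np.arctan2(-R0[0,1]*-1,-R0[1,1])); y=R0[:,1]; tilt=np.degrees(np.arcsin(np.hypot(*R0[:2,2])))
A=np.array([.4877,.0569]); v=s['tool_pos'][:2]-A
p0=np.array([.4984,.2333])-A
print('toolphi',np.degrees(np.arctan2(y[0],-y[1])),'posrot',np.degrees(np.arctan2(v[1],v[0])-np.arctan2(p0[1],p0[0])),'rad',np.hypot(*v),np.hypot(*p0),'z',s['tool_pos'][2],'tilt',tilt,'roll y z',y[2],'F along y',s['wrist_force']@y,'F',s['wrist_force'],'T',s['wrist_torque'],'w',s['grip_width'],s['grasp_force'],'q',s['joint_pos'])
E
python3 chk.py
```

```text
t: 5.17
tool_pos: [0.5465, 0.2232, 0.1618]
tool_rot: [-2.152, -1.516, -0.78]
wrist_force: [-0.2, -0.5, 0.4]
grip_width: 0.003
grasp_force: 0.0
toolphi 70.3318788299598 posrot -15.999757875789246 rad 0.17643308150618695 0.1767242201850103 z 0.16178304661006068 tilt 39.896904696572626 roll y z -0.0010098228613389937 F along y -0.003217900182868269 F [-0.1752 -0.4816  0.3547] T [-0.5621  0.2074  0.0495] w 0.0025463308624241133 0.0 q [ 0.0252  0.1125 -0.6359  0.5308  0.6418  2.0372]
```

The grip slipped off: the width is now 0. I'll look from both cameras.

```bash
python3 - <<'E'
from h import *
np.set_printoptions(precision=4,suppress=True)
a,d=get_image('top');b,e=get_image('scene');np.savez('top.npz',im=a,d=d)
cv2.imwrite('pics/both4.png',np.hstack([cv2.resize(x[:,:,::-1],(400,400)) for x in(a[120:260,80:220],b[140:280,270:410])]))
P=pts('top',d)
hsv=cv2.cvtColor(a,cv2.COLOR_RGB2HSV)
m=(hsv[...,0]<20)&(hsv[...,1]>110)&(hsv[...,2]>60)&(d>0)&(abs(P[...,2]-.17)<.03)&(P[...,1]>.1)&(P[...,1]<.345)&(P[...,0]>.4)
r=cv2.minAreaRect(P[m][:,:2].astype(np.float32));print(r,cv2.boxPoints(r),np.percentile(P[m][:,2],[10,50,90]))
E
```

```text
((0.5214998722076416, 0.26260608434677124), (0.1265936940908432, 0.019020559266209602), 78.78015899658203) [[0.4999 0.2024]
 [0.5185 0.1987]
 [0.5431 0.3228]
 [0.5245 0.3265]] [0.1697 0.1726 0.1752]
```

View pics/both4.png

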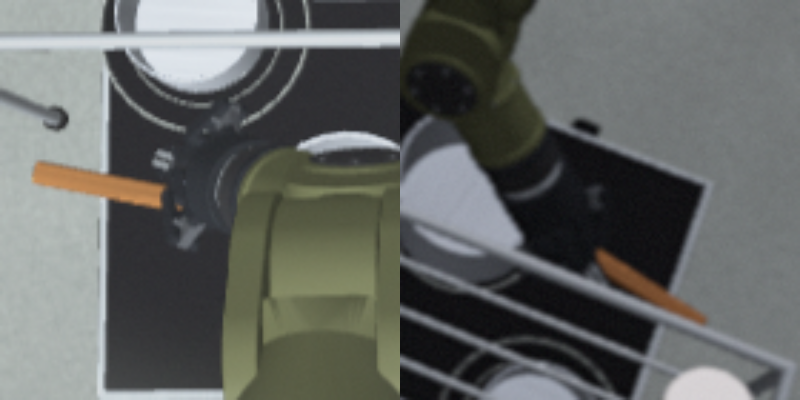

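The handle has turned to about 79° and the fingers have shut beside it on the +x side. The pan centre is now about (.480,.055). I'll check the actual tip geometry with depth.

```bash
python3 - <<'E'
from h import *
np.set_printoptions(precision=4,suppress=True)
print('tip_reach',tip_reach if not callable(tip_reach) else tip_reach())
f=np.load('top.npz');P=pts('top',f['d'])
s=state();R0=Ro.from_rotvec(s['tool_rot']).as_matrix()
L=(P-s['tool_pos'])@R0  # tool coords
m=(f['d']>0)&(abs(L[...,1])<.012)&(abs(L[...,0])<.05)&(L[...,2]>-.07)&(L[...,2]<.04)
for v,u in np.argwhere(m)[::3]: print(u,v,f['im'][v,u],(L[v,u]*1e3).round(0),P[v,u].round(3))
E
```

```text
tip_reach 0.017
137 171 [48 50 53] [  9.  10. -28.] [0.552 0.21  0.189]
135 172 [103 108 112] [ 12.   6. -27.] [0.549 0.214 0.19 ]
139 172 [50 52 56] [  8.   9. -38.] [0.549 0.203 0.196]
142 172 [51 52 56] [ 13.  11. -67.] [0.546 0.189 0.221]
136 173 [142 147 153] [ 12.   5. -34.] [0.546 0.21  0.195]
139 173 [109 114 118] [ 14.   7. -54.] [0.544 0.198 0.212]
142 173 [50 52 57] [ 13.   9. -69.] [0.543 0.188 0.223]
136 174 [138 144 148] [ 11.   2. -35.] [0.544 0.21  0.196]
139 174 [147 154 159] [ 12.   5. -52.] [0.542 0.199 0.209]
142 174 [49 52 55] [ 12.   7. -69.] [0.541 0.189 0.222]
136 175 [90 93 97] [ 12.   0. -39.] [0.541 0.209 0.199]
139 175 [140 147 152] [ 12.   2. -55.] [0.54  0.198 0.212]
133 176 [106 111 115] [ 12.  -4. -23.] [0.54  0.219 0.187]
136 176 [116 122 125] [ 12.  -2. -41.] [0.538 0.208 0.201]
139 176 [93 96 99] [ 13.   0. -58.] [0.537 0.198 0.214]
142 176 [53 54 59] [  8.   2. -64.] [0.537 0.19  0.216]
136 177 [150 156 161] [ 11.  -4. -40.] [0.536 0.209 0.2  ]
139 177 [85 89 91] [ 10.  -2. -54.] [0.535 0.199 0.21 ]
142 177 [54 57 59] [  4.   0. -55.] [0.535 0.193 0.206]
145 177 [52 54 59] [  1.   3. -65.] [0.535 0.184 0.212]
137 178 [140 146 151] [ 12.  -6. -48.] [0.533 0.204 0.206]
140 178 [68 70 75] [ 12.  -4. -66.] [0.532 0.194 0.22 ]
144 178 [53 54 57] [ -2.  -0. -54.] [0.534 0.189 0.202]
135 179 [47 48 54] [  8. -10. -32.] [0.532 0.213 0.191]
138 179 [ 94  98 102] [ 14.  -7. -61.] [0.53  0.199 0.218]
144 179 [44 47 48] [  2.  -3. -65.] [0.53  0.186 0.213]
137 180 [58 60 64] [  8. -10. -44.] [0.529 0.206 0.2  ]
138 181 [50 52 56] [ 13. -12. -64.] [0.525 0.198 0.219]
```

```bash
python3 - <<'E'
from h import *
np.set_printoptions(precision=4,suppress=True)
f=np.load('top.npz');P=pts('top',f['d'])
s=state();R0=Ro.from_rotvec(s['tool_rot']).as_matrix()
K,R,o=cam('top')
for t in(.017,.0,-.02):
    for x in(-.011,.011):
        q=s['tool_pos']+R0@[x,0,t]; c=R.T@(q-o); print(t,x,(K@c/c[2])[:2],'z',q[2],'camz',c[2])
L=(P-s['tool_pos'])@R0
for v in range(164,180): print(v,[(int(1e3*P[v,u,2])) for u in range(122,142)])
E
```

```text
0.017 -0.011 [135.679  175.3425] z 0.14168051808486254 camz 1.1400995277897843
0.017 0.011 [127.7146 172.441 ] z 0.1557902280736504 camz 1.1266533215391845
0.0 -0.011 [138.339  176.1973] z 0.15472369644903378 camz 1.1266923060069207
0.0 0.011 [130.3108 173.2711] z 0.16883340643782163 camz 1.113246099756321
-0.02 -0.011 [141.5506 177.2293] z 0.17006861217158817 camz 1.1109191039094342
-0.02 0.011 [133.4464 174.2737] z 0.18417832216037602 camz 1.0974728976588344
164 [64, 60, 61, 57, 56, 60, 63, 60, 61, 60, 64, 62, 59, 62, 59, 59, 63, 61, 58, 63]
165 [57, 63, 60, 61, 60, 58, 59, 58, 56, 55, 57, 60, 56, 58, 59, 55, 59, 60, 58, 61]
166 [56, 55, 60, 59, 57, 59, 59, 58, 60, 63, 60, 62, 56, 59, 60, 63, 55, 58, 57, 64]
167 [60, 58, 61, 54, 62, 59, 62, 60, 61, 57, 60, 59, 56, 59, 61, 58, 61, 58, 62, 59]
168 [56, 58, 58, 63, 59, 54, 59, 61, 58, 63, 59, 58, 61, 61, 60, 59, 55, 58, 61, 57]
169 [62, 52, 60, 56, 61, 60, 58, 63, 60, 59, 62, 60, 58, 57, 60, 59, 57, 60, 55, 63]
170 [61, 56, 58, 64, 57, 58, 59, 59, 60, 61, 55, 60, 61, 59, 58, 58, 186, 194, 63, 59]
171 [54, 61, 60, 60, 58, 59, 59, 61, 60, 59, 63, 59, 57, 60, 61, 188, 189, 194, 195, 202]
172 [59, 57, 64, 58, 66, 61, 61, 58, 57, 60, 56, 59, 55, 190, 59, 187, 189, 195, 201, 222]
173 [61, 58, 61, 58, 64, 60, 61, 58, 57, 62, 65, 61, 186, 191, 195, 195, 199, 212, 218, 222]
174 [59, 64, 62, 58, 59, 60, 61, 61, 59, 59, 52, 63, 188, 190, 195, 202, 201, 209, 217, 217]
175 [55, 62, 63, 59, 59, 59, 59, 63, 59, 63, 59, 60, 189, 192, 199, 204, 209, 211, 218, 222]
176 [64, 54, 57, 57, 59, 53, 59, 58, 63, 61, 55, 187, 196, 195, 201, 202, 210, 214, 207, 207]
177 [59, 58, 57, 60, 63, 54, 60, 57, 63, 57, 63, 59, 196, 201, 199, 206, 211, 209, 211, 208]
178 [54, 58, 61, 62, 58, 60, 57, 59, 1271, 57, 61, 58, 57, 187, 192, 206, 214, 217, 220, 225]
179 [58, 61, 57, 60, 58, 58, 63, 57, 52, 61, 60, 54, 191, 191, 195, 202, 217, 220, 221, 239]
```

The top depth image puts the shut fingertips at about z 0.187, roughly 35 mm short of nominal. That would explain the slip. I'll cross-check with the scene camera.

```bash
python3 - <<'E'
from h import *
np.set_printoptions(precision=4,suppress=True)
s=state();R0=Ro.from_rotvec(s['tool_rot']).as_matrix()
K,R,o=cam('scene')
im,d=get_image('scene');P=pts('scene',d);L=(P-s['tool_pos'])@R0*1e3
for t in(.017,.0,-.02):
    q=s['tool_pos']+R0@[0,0,t]; c=R.T@(q-o); print(t,(K@c/c[2])[:2])
m=(d>0)&(abs(L[...,0])<30)&(abs(L[...,1])<60)&(L[...,2]>-80)&(L[...,2]<30)&(P[...,2]>.1)
hs=cv2.cvtColor(im,cv2.COLOR_RGB2HSV); wood=(hs[...,0]<20)&(hs[...,1]>110)
for v,u in np.argwhere(m&~wood)[::4]: print(u,v,im[v,u],L[v,u].round(0),P[v,u])
cv2.imwrite('pics/s5.png',cv2.resize(im[195:275,300:400,::-1],(750,600),interpolation=cv2.INTER_CUBIC))
E
```

```text
0.017 [342.3637 247.3814]
0.0 [340.2902 243.8703]
-0.02 [337.8107 239.6719]
336 218 [17 17 22] [ -7. -33. -79.] [0.4963 0.1821 0.2177]
341 219 [19 18 21] [ 10. -37. -78.] [0.4972 0.1955 0.2281]
341 220 [17 17 22] [ 12. -34. -78.] [0.5007 0.1963 0.23  ]
339 221 [18 20 23] [  8. -29. -77.] [0.5042 0.1924 0.2257]
338 222 [14 15 19] [  7. -25. -76.] [0.5077 0.1909 0.2245]
337 223 [15 18 22] [  9. -20. -78.] [0.5126 0.1891 0.2274]
341 223 [16 18 22] [ 12. -29. -70.] [0.5068 0.1997 0.2237]
341 224 [17 19 22] [ 12. -28. -67.] [0.5088 0.2009 0.2213]
340 225 [18 20 22] [ 11. -24. -67.] [0.5123 0.1994 0.2201]
338 226 [27 23 25] [  6. -19. -64.] [0.5155 0.1955 0.2149]
335 227 [12 15 18] [ 14.  -6. -79.] [0.5271 0.1877 0.2309]
333 228 [14 14 19] [ -2.  -6. -66.] [0.5256 0.1846 0.2113]
337 228 [28 24 25] [  8. -12. -64.] [0.5228 0.1948 0.2164]
336 229 [11 14 17] [ 11.  -7. -67.] [0.5279 0.1929 0.2202]
333 230 [18 20 24] [  4.  -1. -66.] [0.5322 0.1865 0.2145]
337 230 [23 23 25] [ 12.  -7. -63.] [0.5288 0.1966 0.218 ]
327 231 [19 21 23] [ -8.  12. -69.] [0.5402 0.1721 0.2098]
334 231 [14 17 18] [ 
[... 700 characters left out ...]
1 49] [  7. -12. -37.] [0.5288 0.2102 0.1945]
332 235 [44 45 49] [ 10.  13. -62.] [0.5476 0.1887 0.2161]
336 235 [72 73 79] [ 11.   2. -50.] [0.5403 0.1997 0.2072]
340 235 [56 55 58] [  7. -10. -34.] [0.5311 0.2113 0.1928]
334 236 [62 63 69] [  6.   7. -49.] [0.5439 0.1958 0.2028]
338 236 [68 70 75] [ 10.  -2. -41.] [0.5384 0.2065 0.1998]
334 237 [105 109 115] [  9.  10. -50.] [0.5475 0.1966 0.2056]
338 237 [67 70 75] [ 11.   1. -40.] [0.5411 0.2075 0.1995]
337 238 [121 126 133] [ 14.   6. -43.] [0.5461 0.2056 0.2032]
325 239 [41 43 45] [ 14.  39. -76.] [0.5702 0.174  0.2289]
348 241 [41 32 30] [  5. -24.  11.] [0.5273 0.2418 0.1568]
353 244 [82 78 77] [ 22. -24.  16.] [0.5322 0.2575 0.164 ]
```

View pics/s5.png

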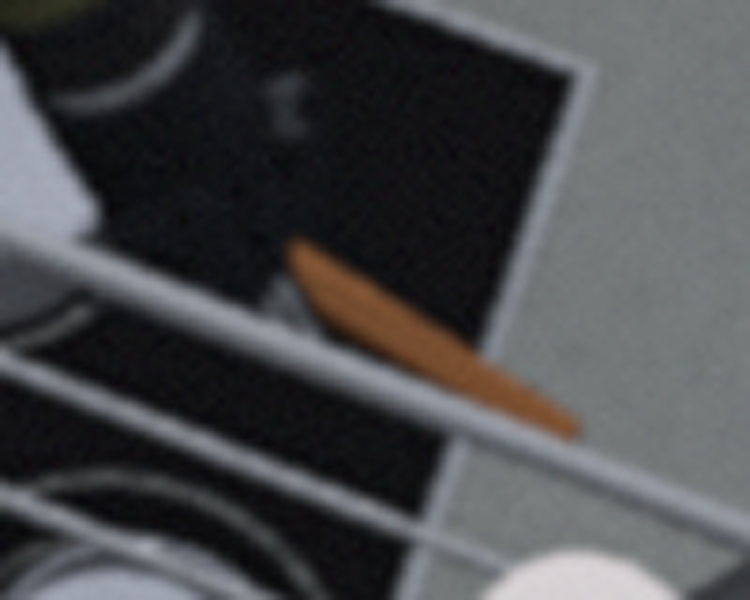

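The scene crop shows the grey fingertips near (285,300) in the crop, consistent with the top view, so the real tips sit about 35–37 mm behind nominal. The grip only caught the top edge of the handle. I'll back out, reopen, and regrip about 36 mm deeper.

```bash
sed -i 's/^C=.*/C=np.array([.4804,.0549]); ZH=.165/; s/(.002-back)/(.002+.036-back)/' h.py
python3 -m creep '[[[0,0,0],[0,0,-25],1],[[0,0,0],[0,0,-60],1],[[0,0,0],[0,0,-90],0.5],[[0,0,0],[0,0,-90],0],[[0,0,0],[0,0,-90],0],[[0,0,0],[0,0,-90],0],[[0,0,0],[0,0,-90],0]]' 50
python3 - <<'E'
from h import *
np.set_printoptions(precision=4,suppress=True)
im,d=get_image('top');P=pts('top',d);hsv=cv2.cvtColor(im,cv2.COLOR_RGB2HSV)
m=(hsv[...,0]<20)&(hsv[...,1]>110)&(hsv[...,2]>60)&(d>0)&(abs(P[...,2]-.17)<.01)&(P[...,1]>.1)&(P[...,1]<.345)&(P[...,0]>.4)
r=cv2.minAreaRect(P[m][:,:2].astype(np.float32));print(r,cv2.boxPoints(r))
s=state();R0=Ro.from_rotvec(s['tool_rot']).as_matrix();L=(P-s['tool_pos'])@R0*1e3
k=(d>0)&(abs(L[...,0])<14)&(abs(L[...,1])<60)&(abs(L[...,1])>30)&(L[...,2]>-60)&(L[...,2]<40)&(P[...,2]>.19)
print('open tips max z (tool)',np.sort(L[k][:,2])[-8:], s['grip_width'])
print(rel(*tool(78.8,40,.18,.1)),rel(*tool(78.8,40,.18)),tool(78.8,40,.18)[1])
E
```

```text
t: 5.9
tool_pos: [0.5265, 0.1694, 0.2298]
tool_rot: [-2.149, -1.516, -0.777]
wrist_force: [-0.9, -0.0, 0.3]
grip_width: 0.708
grasp_force: 0.0
((0.518035888671875, 0.24582931399345398), (0.15967315435409546, 0.018851296976208687), 79.23080444335938) [[0.4939 0.1692]
 [0.5124 0.1656]
 [0.5422 0.3225]
 [0.5237 0.326 ]]
open tips max z (tool) [-31.2679 -30.7014 -29.9004 -28.8741 -28.5035 -27.2122 -25.799  -24.935 ] 0.7929931533125935
([5.2, 0.1, -6.5], [0.6, -25.2, 23.0]) ([5.2, 0.1, -6.5], [0.3, -34.2, 122.6]) [0.5201 0.2554 0.1359]
```

```bash
sed -i 's/^C=.*/C=np.array([.4815,.0542]); ZH=.165/' h.py
python3 -m creep '[[[2.6,0,-3.3],[0,-12,12],0],[[5.4,0.1,-6.7],[0.6,-25,23],0],[[5.4,0.1,-6.7],[0.6,-25,23],0],[[5.4,0.1,-6.7],[0.5,-27,45],0],[[5.4,0.1,-6.7],[0.5,-29,70],0],[[5.4,0.1,-6.7],[0.4,-32,95],0],[[5.4,0.1,-6.7],[0.3,-34,122],0],[[5.4,0.1,-6.7],[0.3,-34,122],0],[[5.4,0.1,-6.7],[0.3,-34,122],0]]'
python3 - <<'E'
from h import *
print(rel(*tool(79.2,40,.18)),state()['wrist_force'])
E
```

```text
t: 6.7
tool_pos: [0.5197, 0.2551, 0.1362]
tool_rot: [-2.007, -1.655, -0.728]
wrist_force: [-0.5, -0.9, 0.6]
grip_width: 1.0
grasp_force: 0.0
([-0.0, 0.0, -0.2], [-0.3, 0.2, 0.2]) [-0.48770166 -0.87537968  0.58377838]
```

```bash

python3 -m creep '[[[0,0,0],[0,0,0],0.3],[[0,0,0],[0,0,0],0.5],[[0,0,0],[0,0,0],0.6],[[0,0,0],[0,0,0],0.7],[[0,0,0],[0,0,0],0.8],[[0,0,0],[0,0,0],0.9],[[0,0,0],[0,0,0],1],[[0,0,0],[0,0,0],1],[[0,0,0],[0,0,0],1],[[0,0,0],[0,0,0],1]]' 50
python3 - <<'E'
from h import *
np.set_printoptions(precision=4,suppress=True)
s=state();print(s['wrist_force'],s['wrist_torque'])
R0=Ro.from_rotvec(s['tool_rot']).as_matrix();p0=s['tool_pos']
for deg in (1,2,3,4,6,8,10,12,14,16,18,20):
    W=Ro.from_euler('z',-deg,degrees=True).as_matrix(); A3=np.r_[C,0]
    print(deg,rel(W@R0,W@(p0-A3)+A3,(R0,p0)))
E
```

```text
t: 7.53
tool_pos: [0.5214, 0.2546, 0.138]
tool_rot: [-2.007, -1.656, -0.732]
wrist_force: [-1.7, -0.3, 4.3]
grip_width: 0.224
grasp_force: 51.5
[-1.6514 -0.2792  4.3152] [-0.4841  0.2662 -0.016 ]
1 ([-0.6, -0.0, 0.8], [-0.0, 3.6, -0.0])
2 ([-1.3, -0.0, 1.5], [-0.1, 7.1, -0.1])
3 ([-1.9, -0.0, 2.3], [-0.3, 10.7, -0.2])
4 ([-2.6, -0.0, 3.1], [-0.5, 14.2, -0.4])
6 ([-3.9, -0.0, 4.6], [-1.0, 21.3, -0.8])
8 ([-5.1, -0.0, 6.1], [-1.7, 28.4, -1.3])
10 ([-6.4, -0.0, 7.7], [-2.5, 35.5, -2.1])
12 ([-7.7, -0.0, 9.2], [-3.6, 42.5, -3.0])
14 ([-9.0, -0.0, 10.7], [-4.9, 49.4, -4.0])
16 ([-10.3, -0.0, 12.2], [-6.3, 56.3, -5.2])
18 ([-11.6, -0.0, 13.8], [-8.0, 63.1, -6.6])
20 ([-12.9, -0.0, 15.3], [-9.8, 69.8, -8.1])
```

The grip is now proper, at 0.224 (about 19 mm) and 51 N. I'll relieve the slight downward push by raising about 1.2 mm, then start the swing.

```bash

python3 -m creep '[[[0,0,0],[0.8,0,-0.9],1],[[-0.6,0,0.8],[0.8,3.6,-0.9],1],[[-1.3,0,1.5],[0.7,7.1,-1],1],[[-2.6,0,3.1],[0.3,14.2,-1.3],1],[[-3.9,0,4.6],[-0.2,21.3,-1.7],1],[[-5.1,0,6.1],[-0.9,28.4,-2.2],1],[[-6.4,0,7.7],[-1.7,35.5,-3],1],[[-6.4,0,7.7],[-1.7,35.5,-3],1]]'
cat > chk.py <<'E'
from h import *
np.set_printoptions(precision=4,suppress=True)
s=state();R0=Ro.from_rotvec(s['tool_rot']).as_matrix();y=R0[:,1]
v=s['tool_pos'][:2]-C;p0=np.array([.5214,.2546])-C
a=np.degrees(np.arctan2(y[0],-y[1]))
print('toolphi',round(a,2),'handle posphi',round(79.2+np.degrees(np.arctan2(v[1],v[0])-np.arctan2(p0[1],p0[0])),2),'r',np.hypot(*v),np.hypot(*p0),'z',s['tool_pos'][2],'yz',y[2],'Fy',-s['wrist_force']@y,'F',s['wrist_force'],'T',s['wrist_torque'],'w',s['grip_width'],s['grasp_force'],'q',s['joint_pos'])
E
python3 chk.py; python3 - <<'E'
from h import *
im,d=get_image('top');P=pts('top',d);hsv=cv2.cvtColor(im,cv2.COLOR_RGB2HSV)
m=(hsv[...,0]<20)&(hsv[...,1]>110)&(hsv[...,2]>60)&(d>0)&(abs(P[...,2]-.17)<.01)&(P[...,1]>.2)&(P[...,1]<.345)&(P[...,0]>.4)
r=cv2.minAreaRect(P[m][:,:2].astype(np.float32));print(r,cv2.boxPoints(r))
E
```

```text
t: 8.2
tool_pos: [0.5558, 0.2442, 0.1385]
tool_rot: [-2.173, -1.492, -0.792]
wrist_force: [0.8, 0.4, -2.9]
grip_width: 0.225
grasp_force: 50.5
toolphi 68.93 handle posphi 69.11 r 0.20405081028063216 0.20433347743333688 z 0.13852583872119367 yz 0.0009577357092698802 Fy -0.5785606532219802 F [ 0.7709  0.384  -2.8535] T [-0.8977  0.2789  0.0539] w 0.2253737000901323 50.53012132644653 q [ 0.0726  0.1409 -0.6729  0.4128  0.6201  2.1221]
((0.5617618560791016, 0.26115280389785767), (0.10697896033525467, 0.018969761207699776), 68.79399871826172) [[0.5335709  0.21471623]
 [0.5512562  0.20785442]
 [0.5899528  0.30758938]
 [0.57226753 0.3144512 ]]
```

The handle is tracking the tool: 68.8° by vision against 68.9° for the tool. However, joint 6 is at 2.12 and rising, and would pass +3.14 before the end of the swing. The handle is clear of everything here, so I'll release, turn the hand half over (so joint 6 ends near 0), and regrip.

```bash

python3 -m creep '[[[0,0,0],[-0.3,0,0.3],1],[[0,0,0],[-0.3,0,0.3],1],[[0,0,0],[-0.3,0,0.3],0.5],[[0,0,0],[-0.3,0,0.3],0],[[0,0,0],[-0.3,0,0.3],0],[[0,0,0],[-0.3,0,0.3],0],[[0,0,0],[-0.3,0,0.3],0],[[0,0,0],[-0.3,0,0.3],0],[[0,0,0],[-0.3,0,0.3],0]]' && python3 -m creep '[[[0,0,0],[0,0,-20],0],[[0,0,0],[0,0,-50],0],[[0,0,0],[0,0,-90],0],[[0,0,0],[0,0,-130],0],[[0,0,-7],[0,0,-150],0],[[0,0,-14],[0,0,-150],0],[[0,0,-21],[0,0,-150],0],[[0,0,-28],[0,0,-150],0],[[0,0,-35],[0,0,-150],0],[[0,0,-42],[0,0,-150],0]]' && python3 -m creep '[[[0,0,-7],[0,0,0],0],[[0,0,-14],[0,0,0],0],[[0,0,-21],[0,0,0],0],[[0,0,-28],[0,0,0],0],[[0,0,-35],[0,0,0],0],[[0,0,-42],[0,0,0],0],[[0,0,-49],[0,0,0],0],[[0,0,-56],[0,0,0],0],[[0,0,-63],[0,0,0],0],[[0,0,-70],[0,0,0],0]]' && python3 -m creep '[[[0,0,-7],[0,0,0],0],[[0,0,-14],[0,0,0],0],[[0,0,-21],[0,0,0],0],[[0,0,-28],[0,0,0],0],[[0,0,-35],[0,0,0],0],[[0,0,-42],[0,0,0],0],[[0,0,-49],[0,0,0],0],[[0,0,-56],[0,0,0],0],[[0,0,-63],[0,0,0],0],[[0,0,-68],[0,0,0],0]]'
sed -i 's/y=np.array(\[np.sin(f),-np.cos(f),0\])/y=-np.array([np.sin(f),-np.cos(f),0])/' h.py
python3 - <<'E'
from h import *
np.set_printoptions(precision=4,suppress=True)
im,d=get_image('top');P=pts('top',d);hsv=cv2.cvtColor(im,cv2.COLOR_RGB2HSV)
m=(hsv[...,0]<20)&(hsv[...,1]>110)&(hsv[...,2]>60)&(d>0)&(abs(P[...,2]-.17)<.01)&(P[...,1]>.13)&(P[...,1]<.345)&(P[...,0]>.4)
r=cv2.minAreaRect(P[m][:,:2].astype(np.float32));b=cv2.boxPoints(r);print(r,b)
o=(b[2]+b[3])/2;i=(b[0]+b[1])/2;u=(o-i)/np.linalg.norm(o-i);c=o-.275*u;phi=np.degrees(np.arctan2(u[1],u[0]));print('phi',phi,'centre',c)
import h; h.C=c
print(rel(*tool(phi,40,.18,.1)),rel(*tool(phi,40,.18)),state()['joint_pos'])
E
```

```text
t: 9.0
tool_pos: [0.5555, 0.2446, 0.1386]
tool_rot: [-2.171, -1.493, -0.791]
wrist_force: [0.6, 1.8, -0.2]
grip_width: 1.002
grasp_force: 0.0
t: 9.83
tool_pos: [0.521, 0.1543, 0.2535]
tool_rot: [-1.585, -2.323, -0.997]
wrist_force: [-0.2, 0.2, -0.6]
grip_width: 1.004
grasp_force: 0.0
t: 10.67
tool_pos: [0.5209, 0.1545, 0.2534]
tool_rot: [-0.033, 2.736, 0.926]
wrist_force: [0.1, 0.3, -0.0]
grip_width: 1.004
grasp_force: 0.0
t: 11.5
tool_pos: [0.5209, 0.1545, 0.2534]
tool_rot: [-1.432, 2.069, 0.517]
wrist_force: [0.8, -0.1, 0.5]
grip_width: 0.998
grasp_force: 0.0
((0.5514557361602783, 0.23634743690490723), (0.16310785710811615, 0.018982142210006714), 68.81175231933594) [[0.5131 0.1637]
 [0.5308 0.1569]
 [0.5898 0.309 ]
 [0.5721 0.3158]]
phi 68.81176 centre [0.4815 0.056 ]
([0.1, 0.0, 0.7], [0.2, 1.0, 53.2]) ([0.1, 0.0, 0.7], [0.2, 0.8, 153.2]) [-0.1256 -0.0044 -0.5252  0.8525  0.6746 -1.2693]
```

The pan centre measures (.4815,.056), which is on the ring. Now I'll regrip.

```bash

python3 -m creep '[[[0.1,0,0.7],[0.2,0.8,30],0],[[0.1,0,0.7],[0.2,0.8,60],0],[[0.1,0,0.7],[0.2,0.8,90],0],[[0.1,0,0.7],[0.2,0.8,120],0],[[0.1,0,0.7],[0.2,0.8,140],0],[[0.1,0,0.7],[0.2,0.8,151],0],[[0.1,0,0.7],[0.2,0.8,151],0],[[0.1,0,0.7],[0.2,0.8,151],0.3],[[0.1,0,0.7],[0.2,0.8,151],0.5],[[0.1,0,0.7],[0.2,0.8,151],0.7]]' && python3 -m creep '[[[0,0,0],[0,0,0],0.7],[[0,0,0],[0,0,0],0.8],[[0,0,0],[0,0,0],0.9],[[0,0,0],[0,0,0],1],[[0,0,0],[0,0,0],1],[[0,0,0],[0,0,0],1],[[0,0,0],[0,0,0],1]]' 50
sed -i 's/^C=.*/C=np.array([.4815,.056]); ZH=.165/' h.py
python3 - <<'E'
from h import *
np.set_printoptions(precision=4,suppress=True)
s=state();print(rel(*tool(68.8,40,.18)),s['wrist_force'],s['wrist_torque'])
R0=Ro.from_rotvec(s['tool_rot']).as_matrix();p0=s['tool_pos']
for deg in (1,2,4,6,8,10,12,14,16,18,20):
    W=Ro.from_euler('z',-deg,degrees=True).as_matrix(); A3=np.r_[C,0]
    print(deg,rel(W@R0,W@(p0-A3)+A3,(R0,p0)))
E
```

```text
t: 12.38
tool_pos: [0.5557, 0.2448, 0.1388]
tool_rot: [-1.412, 2.083, 0.521]
wrist_force: [0.3, -0.9, 0.8]
grip_width: 0.604
grasp_force: 0.0
t: 12.97
tool_pos: [0.5556, 0.2451, 0.138]
tool_rot: [-1.413, 2.083, 0.521]
wrist_force: [2.3, -1.7, 1.7]
grip_width: 0.225
grasp_force: 51.8
([-0.0, 0.0, -0.5], [0.4, 0.7, 2.5]) [ 2.2852 -1.6805  1.6512] [-0.8588 -0.1118 -0.0795]
1 ([0.6, -0.0, 0.8], [0.0, -3.5, -0.0])
2 ([1.3, -0.0, 1.5], [0.1, -7.1, -0.1])
4 ([2.6, -0.0, 3.1], [0.3, -14.2, -0.3])
6 ([3.9, -0.0, 4.6], [0.7, -21.2, -0.8])
8 ([5.1, -0.0, 6.1], [1.3, -28.3, -1.3])
10 ([6.4, -0.1, 7.7], [2.2, -35.3, -2.0])
12 ([7.7, -0.1, 9.2], [3.2, -42.2, -2.9])
14 ([9.0, -0.1, 10.7], [4.3, -49.2, -4.0])
16 ([10.3, -0.1, 12.2], [5.7, -56.0, -5.2])
18 ([11.6, -0.1, 13.8], [7.2, -62.8, -6.5])
20 ([12.9, -0.1, 15.3], [9.0, -69.5, -8.0])
```

```bash

python3 -m creep '[[[0.6,0,0.8],[0,-3.5,0],1],[[1.3,0,1.5],[0.1,-7.1,-0.1],1],[[2.6,0,3.1],[0.3,-14.2,-0.3],1],[[3.9,0,4.6],[0.7,-21.2,-0.8],1],[[5.1,0,6.1],[1.3,-28.3,-1.3],1],[[6.4,-0.1,7.7],[2.2,-35.3,-2],1],[[7.7,-0.1,9.2],[3.2,-42.2,-2.9],1],[[9,-0.1,10.7],[4.3,-49.2,-4],1],[[10.3,-0.1,12.2],[5.7,-56,-5.2],1],[[10.3,-0.1,12.2],[5.7,-56,-5.2],1]]'
sed -i 's/p0=np.array(.*/p0=np.array([.5556,.2451])-C/; s/79.2+/68.8+/; s/np.arctan2(y\[0\],-y\[1\])/np.arctan2(-y[0],y[1])/; s/-s\[.wrist_force.\]@y/s["wrist_force"]@y/' chk.py; python3 chk.py
```

```text
t: 13.8
tool_pos: [0.6048, 0.2184, 0.1385]
tool_rot: [-1.096, 2.23, 0.407]
wrist_force: [1.2, 2.0, 5.1]
grip_width: 0.225
grasp_force: 51.5
toolphi 52.44 handle posphi 52.99 r 0.2038866007510826 0.2031000246184131 z 0.138538585943245 yz 0.005199415317154232 Fy 0.308612500047756 F [1.214  2.0419 5.0664] T [ 0.2073 -0.1344 -0.0302] w 0.22464707742450654 51.53288662433624 q [ 0.0823  0.108  -0.7402  0.2091  0.5006 -0.697 ]
```

```bash

python3 -m creep '[[[1.3,0,1.5],[-0.2,-7.1,-0.4],1],[[2.6,0,3.1],[-0.1,-14.2,-0.8],1],[[3.9,0,4.6],[0.3,-21.2,-1.3],1],[[5.1,0,6.1],[0.9,-28.3,-1.8],1],[[6.4,0,7.7],[1.8,-35.3,-2.5],1],[[7.7,0,9.2],[2.8,-42.2,-3.4],1],[[9,0,10.7],[3.9,-49.2,-4.5],1],[[10.3,0,12.2],[5.3,-56,-5.7],1],[[11.6,0,13.8],[6.8,-62.8,-7],1],[[11.6,0,13.8],[6.8,-62.8,-7],1]]'
python3 chk.py; python3 - <<'E'
from h import *
im,d=get_image('top');save('t6.png',im[50:250,70:290])
E
```

```text
t: 14.63
tool_pos: [0.6483, 0.1718, 0.1384]
tool_rot: [-0.727, 2.354, 0.271]
wrist_force: [1.5, 1.2, 2.0]
grip_width: 0.225
grasp_force: 51.4
toolphi 34.42 handle posphi 34.96 r 0.2030260487569699 0.2031000246184131 z 0.1384087506196564 yz 0.005103352173351644 Fy 0.1622098829010992 F [1.5312 1.2334 2.0174] T [ 0.0296 -0.0449 -0.0975] w 0.22475531871245777 51.35887563228607 q [ 0.0938  0.0886 -0.7849  0.0666  0.3207 -0.3996]
```

View pics/t6.png

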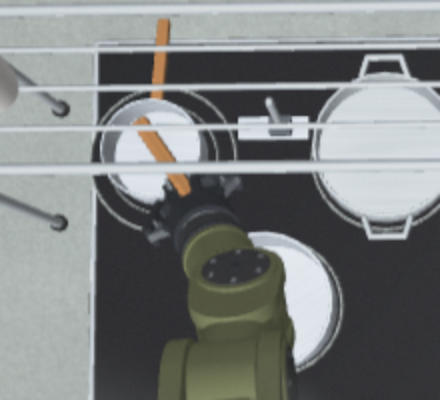

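Now over the milk pan, with the handle from (140,120) to (188,190), clear of everything, and the stop at (270,105). I'll continue.

```bash

python3 -m creep '[[[1.3,0,1.5],[0,-7.1,-0.2],1],[[2.6,0,3.1],[0.2,-14.2,-0.4],1],[[3.9,0,4.6],[0.6,-21.2,-0.9],1],[[5.1,0,6.1],[1.2,-28.3,-1.4],1],[[6.4,0,7.7],[2.1,-35.3,-2.1],1],[[7.7,0,9.2],[3.1,-42.2,-3],1],[[9,0,10.7],[4.2,-49.2,-4.1],1],[[10.3,0,12.2],[5.6,-56,-5.3],1],[[11.6,0,13.8],[7.1,-62.8,-6.6],1],[[11.6,0,13.8],[7.1,-62.8,-6.6],1]]'
python3 chk.py
```

```text
t: 15.52
tool_pos: [0.6756, 0.1143, 0.1383]
tool_rot: [-0.348, 2.426, 0.132]
wrist_force: [2.0, 1.0, 0.8]
grip_width: 0.222
grasp_force: 51.2
toolphi 16.41 handle posphi 16.92 r 0.20269737625473014 0.2031000246184131 z 0.13834431918520368 yz 0.004164744163191458 Fy 0.42065153885643064 F [2.0092 1.0269 0.7755] T [ 0.1479  0.0176 -0.0088] w 0.22191788223983677 51.22838079929352 q [ 0.1079  0.0806 -0.806  -0.0028  0.1172 -0.1351]
```

```bash

python3 -m creep '[[[0.6,0,0.8],[0,-3.5,0],1],[[1.3,0,1.5],[0.1,-7.1,-0.1],1],[[1.9,0,2.3],[0.2,-10.6,-0.2],1],[[2.6,0,3.1],[0.3,-14.2,-0.3],1],[[3.9,0,4.6],[0.7,-21.2,-0.8],1],[[5.1,0,6.1],[1.3,-28.3,-1.3],1],[[5.8,0,6.9],[1.7,-31.8,-1.6],1],[[6.4,0,7.7],[2.2,-35.3,-2],1],[[6.4,0,7.7],[2.2,-35.3,-2],1]]'
python3 chk.py; python3 - <<'E'
from h import *
im,d=get_image('top');im2,_=get_image('scene')
cv2.imwrite('pics/t7.png',np.hstack([cv2.resize(x[:,:,::-1],(400,400)) for x in (im[50:230,110:290],im2[160:340,200:380])]))
E
```

```text
t: 16.27
tool_pos: [0.6827, 0.0792, 0.1384]
tool_rot: [-0.133, 2.444, 0.054]
wrist_force: [2.5, 1.9, 0.7]
grip_width: 0.224
grasp_force: 51.2
toolphi 6.33 handle posphi 6.79 r 0.2025835056338726 0.2031000246184131 z 0.13835985100051373 yz 0.004184885339062562 Fy 1.655642265126931 F [2.5192 1.9425 0.696 ] T [ 0.1946 -0.0198  0.0016] w 0.2238269240430759 51.15813195705414 q [ 0.1155  0.0795 -0.8087 -0.012   0.      0.0065]
```

View pics/t7.png

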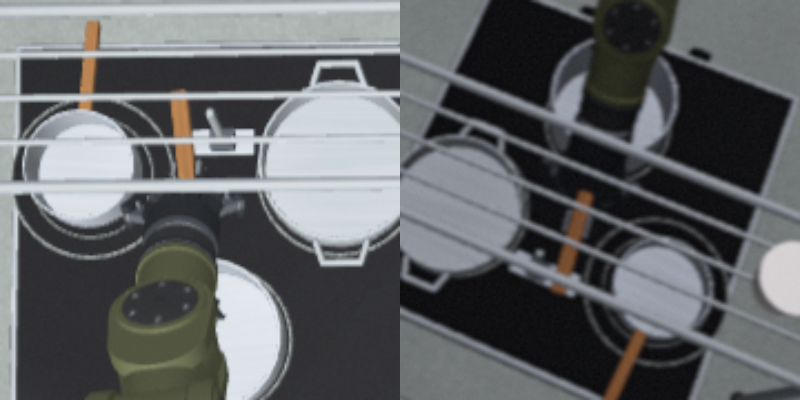

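The handle tip is about 18 mm short of the finger (handle at (180,100), finger at (210,115) in the left crop), with both back pans undisturbed. From here I'll creep.

```bash

python3 -m creep '[[[0.3,0,0.4],[0,-1.8,0],1],[[0.6,0,0.8],[0,-3.5,0],1],[[1,0,1.1],[0,-5.3,0],1],[[1.3,0,1.5],[0.1,-7.1,-0.1],1],[[1.6,0,1.9],[0.1,-8.9,-0.1],1],[[1.9,0,2.3],[0.2,-10.6,-0.2],1]]'
python3 chk.py
python3 -m creep '[[[0.3,0,0.4],[0,-1.8,0],1],[[0.6,0,0.8],[0,-3.5,0],1]]'
python3 chk.py
```

```text
t: 16.87
tool_pos: [0.6837, 0.0689, 0.1384]
tool_rot: [-0.07, 2.446, 0.032]
wrist_force: [2.9, 2.9, -0.0]
grip_width: 0.223
grasp_force: 51.0
toolphi 3.37 handle posphi 3.85 r 0.2026017301714202 0.2031000246184131 z 0.13838134428075097 yz 0.004847477261456932 Fy 2.7401660171096998 F [ 2.9085  2.9163 -0.0124] T [ 0.3434 -0.1301  0.1318] w 0.22334685266707324 50.99748194217682 q [ 0.1177  0.0796 -0.8083 -0.0108 -0.034   0.0484]
t: 17.03
tool_pos: [0.6839, 0.0653, 0.1384]
tool_rot: [-0.048, 2.447, 0.025]
wrist_force: [3.0, 2.6, 1.0]
grip_width: 0.22
grasp_force: 51.0
toolphi 2.37 handle posphi 2.84 r 0.20260147554489605 0.2031000246184131 z 0.1383643572163422 yz 0.005588848920619642 Fy 2.45198541248252 F [2.9964 2.5723 1.0008] T [ 0.2899 -0.1878  0.2024] w 0.22023120724719727 51.00196301937103 q [ 0.118   0.0797 -0.8081 -0.0101 -0.0448  0.0626]
```

```bash

python3 -m creep '[[[0.3,0,0.4],[0,-1.8,0],1],[[0.6,0,0.8],[0,-3.5,0],1]]' >/dev/null
python3 chk.py
```

```text
toolphi 1.37 handle posphi 1.84 r 0.20261125329944038 0.2031000246184131 z 0.13835027419800966 yz 0.006429528891435395 Fy 2.643710253373173 F [3.4534 2.722  0.7684] T [ 0.2751 -0.1236  0.1988] w 0.22392872384851265 50.992594957351685 q [ 0.1184  0.0797 -0.8077 -0.0091 -0.0555  0.0768]
```

```bash

python3 -m creep '[[[0.3,0,0.4],[0,-1.8,0],1],[[0.3,0,0.4],[0,-1.8,0],1]]' >/dev/null
python3 chk.py
python3 -m creep '[[[0.3,0,0.4],[0,-1.8,0],1],[[0.3,0,0.4],[0,-1.8,0],1]]' >/dev/null
python3 chk.py
```

```text
toolphi 0.87 handle posphi 1.32 r 0.20260761192011886 0.2031000246184131 z 0.13835568304516604 yz 0.006731216579503654 Fy 2.425300042188314 F [3.3444 2.467  1.4361] T [ 0.0816 -0.1389  0.1127] w 0.22146711247056475 51.04533076286316 q [ 0.1184  0.0798 -0.8076 -0.0085 -0.0608  0.0837]
toolphi 0.38 handle posphi 0.84 r 0.20257230164277823 0.2031000246184131 z 0.1382912361638793 yz 0.007328936172248345 Fy 1.7134735966881487 F [2.789  1.7214 1.468 ] T [ 0.1734 -0.1947  0.2032] w 0.22478263870670115 51.04343354701996 q [ 0.1185  0.0798 -0.8074 -0.0079 -0.0658  0.0907]
```

```bash

for i in 1 2; do python3 -m creep '[[[0.3,0,0.4],[0,-1.8,0],1],[[0.3,0,0.4],[0,-1.8,0],1]]' >/dev/null
python3 chk.py; done; python3 - <<'E'
from h import *
im,d=get_image('top');P=pts('top',d)
hsv=cv2.cvtColor(im,cv2.COLOR_RGB2HSV)
m=(hsv[...,0]<20)&(hsv[...,1]>110)&(hsv[...,2]>60)&(d>0)&(abs(P[...,2]-.17)<.01)
for x in(.69,.71,.72,.735,.75):
    q=P[m&(abs(P[...,0]-x)<.006)]; 
    if len(q): print(x,'handle y',q[:,1].min(),q[:,1].max())
cv2.imwrite('pics/t8.png',cv2.resize(im[80:140,170:250,::-1],(640,480),interpolation=cv2.INTER_CUBIC))
E
```

```text
toolphi -0.11 handle posphi 0.34 r 0.20263077101895435 0.2031000246184131 z 0.13834367490789062 yz 0.0078331415959301 Fy 2.3403083198638197 F [3.7974 2.3184 1.8411] T [ 0.1622 -0.1684  0.2312] w 0.22458824932905735 51.052619218826294 q [ 0.1186  0.0799 -0.8072 -0.0073 -0.071   0.0978]
toolphi -0.58 handle posphi -0.09 r 0.20257471514881253 0.2031000246184131 z 0.13828656144090679 yz 0.008641542872432495 Fy 2.310035693168622 F [2.5827 2.2641 2.3151] T [ 0.3029 -0.1824  0.4174] w 0.22717297398042374 51.12937331199646 q [ 0.1187  0.0799 -0.8071 -0.0067 -0.0757  0.1048]
0.69 handle y 0.04702187697402942 0.06225438138556379
0.71 handle y 0.046986772173370675 0.06486583396126948
0.72 handle y 0.04723598854036391 0.06507299588523537
0.735 handle y 0.04560191850045976 0.06512910538925017
0.75 handle y 0.04768987911494492 0.06200447285267256
```

View pics/t8.png

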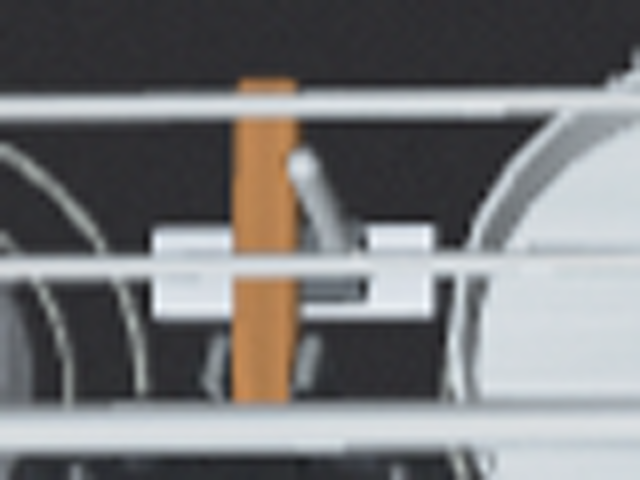

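Contact: the finger top has moved from 204.4 to 207.8 px, about 8 mm, so it is near the end of its travel, and the wrist moment is rising. I'll press a little more in small steps.

```bash

for i in 1 2; do python3 -m creep '[[[0.2,0,0.2],[0,-1,0],1],[[0.2,0,0.2],[0,-1,0],1]]' >/dev/null
python3 chk.py; done
```

```text
toolphi -0.8 handle posphi -0.23 r 0.20260949861338398 0.2031000246184131 z 0.13831611141269978 yz 0.008641521257327922 Fy 5.253783620944253 F [2.3541 5.2133 0.9612] T [ 0.5376 -0.1442  0.655 ] w 0.2226234721147725 51.076489090919495 q [ 0.1195  0.08   -0.8068 -0.0062 -0.0786  0.1083]
toolphi -1.02 handle posphi -0.37 r 0.2026075449774314 0.2031000246184131 z 0.13828347115580297 yz 0.008810523483566687 Fy 5.301013469589404 F [3.4928 5.2362 0.3813] T [ 0.6356 -0.2447  0.969 ] w 0.22264102922967507 51.09968304634094 q [ 0.1202  0.0802 -0.8065 -0.0057 -0.0814  0.112 ]
```

```bash

python3 -m creep '[[[0.2,0,0.2],[0,-1,0],1],[[0.2,0,0.2],[0,-1.2,0],1]]' >/dev/null
python3 chk.py; python3 -m creep '[[[0.1,0,0.1],[0,-0.8,0],1],[[0.1,0,0.1],[0,-0.8,0],1]]' >/dev/null
python3 chk.py
```

```text
toolphi -1.24 handle posphi -0.52 r 0.20262278913572812 0.2031000246184131 z 0.13829297241611452 yz 0.009205755975006502 Fy 6.916989288396544 F [3.2539 6.8482 0.0447] T [ 1.0121 -0.2091  1.3014] w 0.22330439056057302 51.151320934295654 q [ 0.1206  0.0802 -0.8063 -0.0053 -0.0837  0.1155]
toolphi -1.32 handle posphi -0.6 r 0.20262235891702501 0.2031000246184131 z 0.13831398917720134 yz 0.009658519718980404 Fy 9.268744074999306 F [4.4438 9.1626 0.6822] T [ 1.1838 -0.1893  1.4642] w 0.2268509514215891 51.178457736968994 q [ 0.1205  0.0802 -0.8063 -0.0052 -0.0842  0.1168]
```

The pushback is now well over 4 N above drag, at about 8–10 N. I'll ease off part of the strain, open the jaws partway, and check.

```bash

python3 -m creep '[[[-0.3,0,-0.3],[0,1.2,0],1],[[-0.3,0,-0.3],[0,1.2,0],1]]' >/dev/null
python3 chk.py; python3 -m creep '[[[0,0,0],[0,0,0],0.8],[[0,0,0],[0,0,0],0.7],[[0,0,0],[0,0,0],0.6],[[0,0,0],[0,0,0],0.5],[[0,0,0],[0,0,0],0.4],[[0,0,0],[0,0,0],0.4]]'
python3 - <<'E'
from h import *
im,d=get_image('top');P=pts('top',d)
hsv=cv2.cvtColor(im,cv2.COLOR_RGB2HSV)
m=(hsv[...,0]<20)&(hsv[...,1]>110)&(hsv[...,2]>60)&(d>0)&(abs(P[...,2]-.17)<.01)
for x in(.69,.71,.72,.735,.75):
    q=P[m&(abs(P[...,0]-x)<.006)]; 
    if len(q): print(x,'handle y',q[:,1].min(),q[:,1].max())
E
```

```text
toolphi -0.96 handle posphi -0.44 r 0.20248143084630815 0.2031000246184131 z 0.13829831196989478 yz 0.009443697231027722 Fy 7.834567148530542 F [2.6623 7.7824 0.9402] T [ 0.9443 -0.1258  1.1026] w 0.229881921028433 51.200129985809326 q [ 0.1188  0.0798 -0.8069 -0.0059 -0.0793  0.1105]
t: 19.25
tool_pos: [0.6834, 0.0515, 0.1375]
tool_rot: [0.029, 2.449, -0.001]
wrist_force: [-0.7, -0.1, -0.4]
grip_width: 0.599
grasp_force: 0.0
0.69 handle y 0.046903904782247666 0.06388059503580286
0.71 handle y 0.0468117265393808 0.06449737145334115
0.72 handle y 0.0474929790313743 0.06494394163648441
0.735 handle y 0.047198812726790426 0.06472603697222466
0.75 handle y 0.047810280886189924 0.06459376532573259
```

```bash

python3 -m creep '[[[0,0,0],[0,0,-8],0.4],[[0,0,0],[0,0,-20],0.4],[[0,0,0],[0,0,-40],0.4],[[0,0,0],[0,0,-65],0.4],[[0,0,0],[0,0,-95],0.4],[[0,0,0],[0,0,-125],0.4],[[0,0,0],[0,0,-155],0.4],[[0,0,0],[0,0,-180],0.4],[[0,0,0],[0,0,-200],0.4],[[0,0,0],[0,0,-200],0.4]]' && python3 -m creep '[[[0,0,0],[0,0,-30],0.4],[[0,0,0],[0,0,-60],0.4],[[0,0,0],[0,0,-90],0.4],[[0,0,0],[0,0,-110],0.4],[[0,0,0],[0,0,-110],0.4],[[0,0,0],[0,0,-110],0.4]]'
python3 - <<'E'
from h import *
np.set_printoptions(precision=4,suppress=True)
im,d=get_image('top');P=pts('top',d)
hsv=cv2.cvtColor(im,cv2.COLOR_RGB2HSV)
m=(hsv[...,0]<20)&(hsv[...,1]>110)&(hsv[...,2]>60)&(d>0)&(abs(P[...,2]-.17)<.008)&(P[...,0]>.55)&(abs(P[...,1]-.056)<.04)
r=cv2.minAreaRect(P[m][:,:2].astype(np.float32));b=cv2.boxPoints(r);print(r,b)
a,_=get_image('scene')
cv2.imwrite('pics/t9.png',np.hstack([cv2.resize(x[:,:,::-1],(400,400)) for x in (im[70:250,110:290],a[160:340,200:380])]))
E
```

```text
t: 20.13
tool_pos: [0.556, 0.0536, 0.2971]
tool_rot: [0.028, 2.441, 0.002]
wrist_force: [1.2, 0.9, 0.6]
grip_width: 0.601
grasp_force: 0.0
t: 20.63
tool_pos: [0.4862, 0.0544, 0.3773]
tool_rot: [0.028, 2.445, 0.001]
wrist_force: [-0.3, -0.1, -0.7]
grip_width: 0.603
grasp_force: 0.0
((0.6736902594566345, 0.05565223842859268), (0.16213029623031616, 0.01793385110795498), 0.4830643832683563) [[0.5926 0.0639]
 [0.5927 0.046 ]
 [0.7548 0.0474]
 [0.7547 0.0653]]
```

View pics/t9.png

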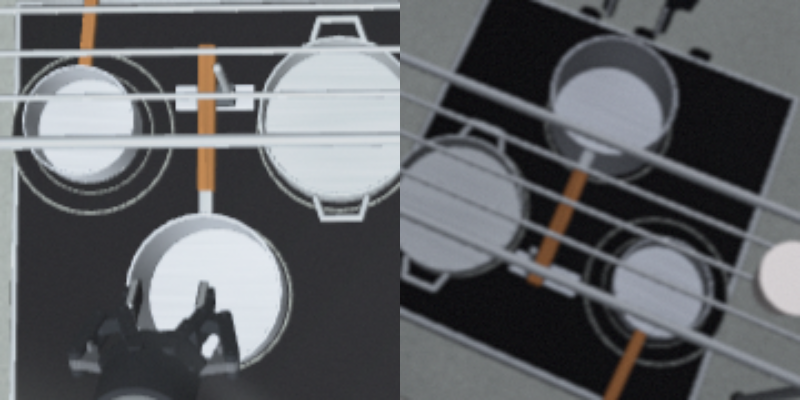

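The pan is centred at about (.480,.054), against a ring centre of about (.481,.057). The handle lies against the pressed-in finger at (218,75), and the hand is clear. Handing in.

```bash
python3 -c "
from cell import finish_job
print(finish_job())"
```

```text
the job is handed in; nothing more can be done
None
```

I swung the saucepan's handle in against the stop finger, pressed it in fully (about 8–10 N, estimated from the wrist readings), let go and handed the job in; the pan is about 3 mm off the ring centre, after one early grip slip and one planned regrip.

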